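# Close the service panel of a bench unit and hold it shut

## Robot

A 6-joint arm with a two-finger parallel gripper is mounted at the origin on a cart in front of the work surface, level with it; the furniture and walls round the work are solid. World frame = base frame: x ahead of the robot, y to its left, z up, the work surface at z = 0. Lengths are in m, angles in degrees, forces in N, time in s.
With the tool pointing down it reaches from about 0.3 to 0.75 m from the base axis. Payload 8.5 kg.
Tool frame: the origin (TCP) lies at the very end of the fingers, on their centre line; the grasp point (between the pads) lies 19 mm behind it (env.hold_point_z is the distance from the TCP to the grasp point, in m); z points along the fingers, y is the line along which they close (so a half turn about z gives the same grasp; the last joint's range is limited). The gripper opens to 85 mm and grips with 20 to 120 N. Pads are 22 mm wide; open, the fingers measure 114 mm over their backs; the gripper's body (76 mm by 85 mm) begins 54 mm behind the grasp point. The pads swing forward as they close: fully open they stand 13 mm farther back than shut.
Start: joints at [-12.336, 21.807, 74.336, -0, 83.858, -12.336], TCP at [0.55, 0, 0.231] pointing down, gripper open.
Joint ranges: [-178.18, 178.18], [-50.72, 133.34], [12.68, 142.11], [-81.47, 261.47], [9.98, 163.14], [-165.26, 165.26]. Speed limits (degrees/s): [136.94, 136.94, 180, 180, 180, 180].

## Interface

Orientations are given as a 3x3 rotation matrix whose columns are the frame's x, y, z axes.
In Python, from rig import env, optics gives the robot as it stands.
- The arm moves only by the shell command python3 -m jog 'ROWS' [OPENING] [FORCE]. ROWS is JSON, a list of rows, each an object with "linear": the shift along the tool's x, y, z in units of 40 mm (1.0 is 40 mm), a list of three; "roll": the turn about the tool's z in units of 5 degrees (1.0 is 5 degrees). A call has 1 to 12 rows; each row shifts and turns the commanded pose from where the row before left it, along the tool's axes as they then stand; what a row does not reach is not made up. A row lasts 1/12 s, in which the tool goes at most 41.7 mm and 7.16 degrees, less where a joint would pass 70% of its speed; a pose out of reach is approached as far as the arm can. A call is refused whole if a number of a shift passes 1 or a number of a turn 1, either way. A call with a gripper value outside its range is refused whole. OPENING is the opening, from -1 (shut) to 1 (fully open), set as the call begins (- or left out, the last holds). The fingers move at their own pace and stop on an object; FORCE is the grip in N (left out, the last holds). Time passes only in rows, so rows that do not move let the fingers close. It gives the time, the measured TCP pose, the force, the opening and the grip force at its end, in the units of the state.
- env.observe(): the state, without advancing time (a new reading comes with each control period).
- optics.get_image(name): name is "scene" or "side" or "wrist"; returns the picture (420x560x3 uint8, red, green, blue); there is no depth.
- optics.calibration(name): a dict with "fov_y" (degrees; the focal length in pixels is half the picture's height over the tangent of half this angle, whatever the lens; pixels are square), "cx", "cy" (the principal point, pixels), "T" (4x4, takes a point from camera to world coordinates). Camera axes: x right, y down, z forward; pixel columns grow to the right and rows downward; lengths in m; the calibration is good to about 2 mm. A picture is of the moment at which its call begins: read the wrist's pose just before it. calibration takes no time and is no camera call; for the wrist camera it gives the pose at the moment of the call.
- env.close_job(): hands the job in; it is judged then, once.
The state is a dict: "time_s": time; "q": joint angles; "qvel": joint speeds; "joint_efforts": joint torques, N m; "position": TCP position; "tool_rot": TCP orientation; "ft_force": force on the tool from outside, world axes, zero at the start; "wrist_torque": the same for the moment, N m; "grip_width": finger opening in m; "gripper_force": force on a finger pad.
Only numpy, scipy, OpenCV 4.12 (cv2) and the standard library are available. Lean on these libraries where they do the work, as an engineer would, in place of code of your own. Each camera call takes 0.05 s, during which the arm holds its last target. There are 200 camera calls.

## Task

Swing the yellow stabiliser leg of the grey unit fully out until it snaps into its end position, then turn the black quarter-turn fastener on the blue panel clockwise until its wing lines up with the two red marks. Then press the blue panel down flush against its frame and finish while still holding it pressed there; leave the other things on the bench alone.

Things in the scene. Friction and masses are not known exactly. Their poses are not given: they have to be found in the camera images.
- housing: Grey metal bench unit, 120 (x) x 160 (y) x 66 mm high, fixed to the worktop. Origin: centre of its underside, on the worktop; x points away from the louvred front, y to the side that carries the leg, z up. On its top is a flat aluminium frame with a black gasket (top at z = 66 mm). Behind the unit stands a fixed grey box 185 mm high: lift over it when moving about.
- leg (a joint): Yellow stabiliser leg on a vertical hinge at the unit's +y face. 0 = folded along that face (pointing to the unit's -x), 1.571 = fully out (pointing to +y), its end stop; grows clockwise seen from above. Light friction; from about 1.2 rad a sprung detent ball resists (about 3 N at the post) and pushes back if let go; past about 1.42 rad it snaps the leg on to the end and keeps it there.
- leg_post (a point): Middle height of the upright black post at the leg's free end: 14 mm diameter, 36 mm tall, its top 16 mm above this point, this point 42 mm above the worktop, 80 mm from the hinge axis. The post stands 13 mm clear of the unit's side face when folded. The leg's bar under it is 16 mm wide, its top 20 mm below this point.
- leg_hinge (a point): Point on the leg's vertical hinge axis at the height of leg_post; in the unit's frame at x = 55, y = 100, z = 42 mm.
- panel (a joint): Blue access panel, 108 (x) x 148 (y) x 5 mm, moves straight down on springs. 0 = 8 mm proud (top 79 mm above the worktop), 0.008 = flush on the gasket, its stop. Starts to move at about 3 N, about 8 N hold it home; springs up when let go. Goes down only while the fastener is aligned (within about 0.25 rad); otherwise the fastener's cross pin stops it after 1 mm.
- press_pad (a point): Centre of the top face of the round black rubber pad on the panel, 34 mm across, 1.5 mm high: a good place to press. In the unit's frame at x = 0, y = 40 mm; 80.5 mm above the worktop while the panel is proud, 72.5 mm when flush. Moves with the panel.
- fastener (a joint): Quarter-turn fastener on the panel, vertical axis, light friction (0.04 N m), stays where it is left. 0 = its wing lies along the unit's y, 1.571 = along the unit's x, in line with the two red marks on the panel (aligned). Grows clockwise seen from above; can be turned too far (to 2.2). Starts between 0.1 and 0.5.
- fastener_wing (a point): Middle of the fastener's black wing, gripped from above: 34 mm long, 10 mm thick, 20 mm high, white line along its top; top 10 mm above this point, panel's top 14 mm below it (a steel disc 30 mm across, 4 mm high, lies under the wing). Axes turn with the wing: y along its length, x across it. In the unit's frame at x = 0, y = -35 mm.
- multimeter: Bystander: yellow and black multimeter, 144 x 74 x 51 mm, lying at the far left. Origin: centre of its underside.
- spanner: Bystander: flat steel spanner, 160 mm long, at the right. Origin: centre of its underside.
- tape_roll: Bystander: roll of yellow tape, 101 mm across, 19 mm high, lying flat at the near left. Origin: centre of its underside.
- small_tin: Bystander: dark blue round tin, 64 mm across, 22 mm high. Origin: centre of its underside.
- blue_jar: Bystander: small glass jar with a blue cap, 60 mm across, 82 mm high, at the back. Origin: centre of its underside.
- hex_key: Bystander: bent steel hex key, 81 x 33 mm, 5 mm thick, at the right. Origin: centre of its underside.
- lens_cap: Bystander: round black lens cap, 56 mm across, 8 mm high, at the near right. Origin: centre of its underside.

How it is judged (in metres and radians):
On the way, in this order (a step that is already met when the one before it is completed fails the run):
1. the leg is fully out in its end position (value of joint leg above 1.48 rad), for 0.3 s.
2. the fastener's wing is in line with the red marks (value of joint fastener between 1.27 and 1.87 rad), for 0.2 s.
At the end, for the whole second after the job is handed in: The leg is out at its end (beyond 1.48 of 1.571 rad), the fastener is within 0.3 rad of aligned, the panel is down to within 1.5 mm of flush, and the robot's fingers are still pressing on the panel or its fastener with more than 3 N (all of step 2 and value of joint leg above 1.48 rad and value of joint panel above 0.0065 m and contact force between the fingers and panel above 3 N); the arm keeps its last pose, push and grip.
It fails at once if a bystander is moved by more than 30 mm (distance of any of multimeter, spanner, tape_roll, small_tin, blue_jar, hex_key, lens_cap from where it was at the start of the episode above 0.03 m).
It also fails if it takes over 51 s, if anything falls off the work surface, if the arm or the gripper's body presses on something with over 40 N, if the wrist force passes 120 N, or if a joint passes its speed limit or range.

## Working session

There is one attempt and no reset: what is moved stays moved. The work goes in short steps, Python scripts to look and compute and a shell command to move; the robot and the scene stay as the last step left them, time stands still between calls to the robot, and variables do not carry over. Pictures are saved under pics/ and viewed, at most 10 in all, crops included, and the job is handed in when it is done.

```bash
ls; mkdir -p pics
python3 - <<'E'
from rig import env, optics
import cv2,numpy as np
s=env.observe();print(s['time_s'],s['position'],np.round(s['tool_rot'],3).tolist(),s['grip_width'],env.hold_point_z)
for n in ['scene','wrist']:
    c=optics.calibration(n);print(n,c['fov_y'],c['cx'],c['cy'],np.round(c['T'],4).tolist())
    im=optics.get_image(n);np.save(f'pics/{n}0.npy',im);cv2.imwrite(f'pics/{n}0.png',im[:,:,::-1])
E
```

```text
pics
0.0 [5.49690427e-01 6.87167403e-05 2.30694013e-01] [[0.0, 1.0, -0.001], [1.0, -0.0, 0.0], [0.0, -0.001, -1.0]] 0.08538450304578334 0.0187
scene 55.19515767951046 291.80976567498885 210.30681303747988 [[0.7433, -0.5064, 0.4372, 0.099], [-0.6689, -0.5528, 0.4969, -0.4941], [-0.0099, -0.6618, -0.7496, 0.7739], [0.0, 0.0, 0.0, 1.0]]
wrist 68.32589238881077 278.6554859245029 205.9802052685881 [[1.0, -0.0003, -0.0, 0.5507], [-0.0003, -0.9517, -0.307, 0.0792], [0.0001, 0.307, -0.9517, 0.3735], [0.0, 0.0, 0.0, 1.0]]
```

View pics/scene0.png

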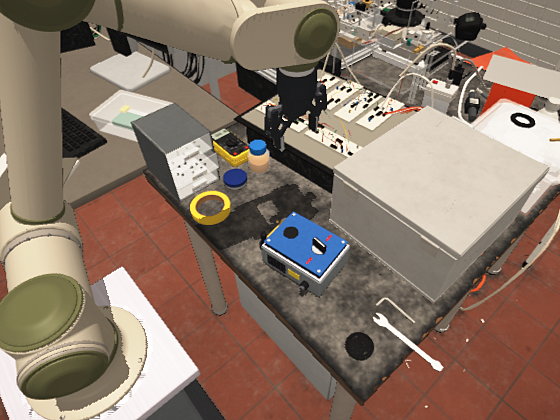

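View pics/wrist0.png

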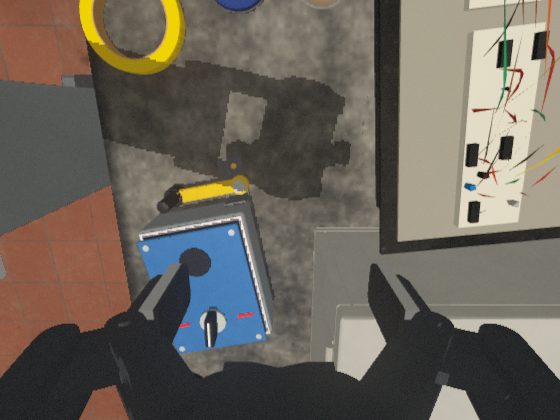

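The scene view shows the unit at about (305,250), with its pad at (291,232) and the fastener at (319,245). In the wrist view the pad is at (195,262), the wing at (211,325), the post at (170,200), the hinge at (240,185), and red marks at (184,326) and (245,315).

```bash
cat > h.py <<'E'
import numpy as np,cv2
def ray(c,uv,z):
    f=210/np.tan(np.radians(c['fov_y'])/2);T=np.array(c['T'])
    d=T[:3,:3]@np.array([(uv[0]-c['cx'])/f,(uv[1]-c['cy'])/f,1]);o=T[:3,3]
    return o+d*(z-o[2])/d[2]
def blobs(m,box,amin=8):
    x0,y0,x1,y1=box;k=np.zeros(m.shape,np.uint8);k[y0:y1,x0:x1]=m[y0:y1,x0:x1]
    n,l,st,ce=cv2.connectedComponentsWithStats(k)
    return [(st[i,4],ce[i],l==i) for i in range(1,n) if st[i,4]>=amin]
def masks(im):
    h=cv2.cvtColor(im,cv2.COLOR_RGB2HSV);H,S,V=[h[:,:,i].astype(int) for i in range(3)]
    return dict(blue=(H>95)&(H<125)&(S>120)&(V>80),red=((H<8)|(H>172))&(S>150)&(V>120),black=(V<60),white=(V>150)&(S<60),yellow=(H>20)&(H<35)&(S>150)&(V>100))
E
python3 - <<'E'
from h import *
from rig import optics
B={'wrist':dict(black=(178,245,214,280),red=(175,300,262,335),white=(198,308,230,350),blue=(130,210,275,355),yellow=(170,170,250,205)),
 'scene':dict(black=(280,222,303,242),red=(295,225,345,268),white=(305,232,332,258),blue=(258,205,352,282),yellow=(255,220,285,255))}
Z=dict(black=.0805,red=.079,white=.083,blue=.079,yellow=.022)
for n in B:
    c=optics.calibration(n);M=masks(np.load(f'pics/{n}0.npy'))
    for k,b in B[n].items():
        for a,ce,m in blobs(M[k],b,5): print(n,k,a,ce.round(1),ray(c,ce,Z[k]).round(4))
        if k=='blue':
            bl=max(blobs(M[k],b),key=lambda t:t[0])[2]
            pts=np.argwhere(bl)[:,::-1]
            P=np.array([ray(c,p,.079)[:2] for p in pts],np.float32)*1000
            print('rect',cv2.minAreaRect(P),cv2.boxPoints(cv2.minAreaRect(P)).round(1).tolist())
im=np.load('pics/wrist0.npy')[160:360,120:290,::-1]
cv2.imwrite('pics/w0c.png',cv2.resize(im,None,fx=3,fy=3,interpolation=cv2.INTER_CUBIC))
E
```

```text
wrist black 157 [183.2 272.1] [ 0.4487 -0.0896  0.0805]
wrist red 42 [245.  314.6] [ 0.5128 -0.1446  0.079 ]
wrist red 27 [184.1 324.7] [ 0.4428 -0.1581  0.079 ]
wrist white 62 [202.3 319.9] [ 0.4653 -0.1485  0.083 ]
wrist white 129 [220.4 321.6] [ 0.4854 -0.1508  0.083 ]
wrist white 62 [208.3 334.4] [ 0.4706 -0.1681  0.083 ]
wrist blue 8097 [211.  284.8] [ 0.4771 -0.1061  0.079 ]
rect ((470.11328125, -115.93844604492188), (108.0522689819336, 148.3230438232422), 11.057212829589844) [[402.8999938964844, -53.5], [431.29998779296875, -199.10000610351562], [537.4000244140625, -178.39999389648438], [508.8999938964844, -32.79999923706055]]
wrist yellow 866 [211.2 189.5] [ 0.4716 -0.0138  0.022 ]
scene black 127 [290.5 232. ] [ 0.4588 -0.0798  0.0805]
scene red 12 [327.9 237.8] [ 0.5088 -0.1458  0.079 ]
scene red 15 [308.3 260.6] [ 0.4364 -0.1602  0.079 ]
scene white 20 [319.1 241.8] [ 0.4848 -0.1427  0.083 ]
scene white 48 [315.8 250.1] [ 0.4644 -0.1535  0.083 ]
scene blue 2370 [305.7 243. ] [ 0.4635 -0.1234  0.079 ]
rect ((466.0386657714844, -119.54786682128906), (108.91803741455078, 147.96791076660156), 10.977607727050781) [[398.5, -57.29999923706055], [426.70001220703125, -202.5], [533.5999755859375, -181.8000030517578], [505.3999938964844, -36.5]]
scene yellow 11 [272. 231.] [ 0.4585 -0.0127  0.022 ]
```

View pics/w0c.png

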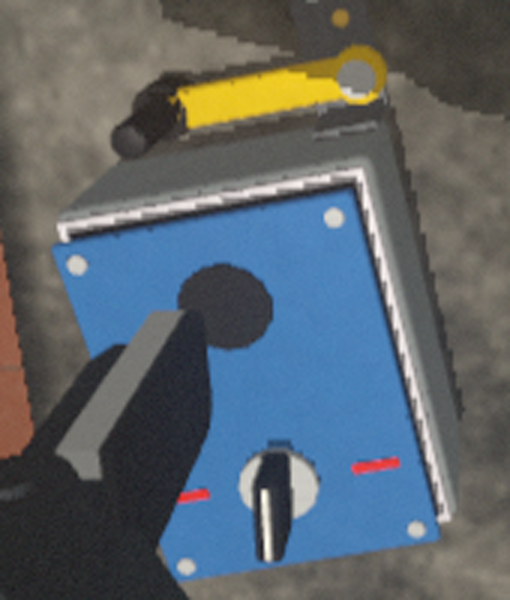

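The panel rectangle fits at 108 x 148 mm in both views, with its centre near (0.468, -0.1175) and yaw 11°. From that the folded post should be near (0.424, -0.024), so I'll hover over it and look again.

```bash
python3 -m jog '[{"linear":[-0.1,-0.4,0.25],"roll":0},{"linear":[-0.1,-0.4,0.25],"roll":0},{"linear":[-0.1,-0.4,0.25],"roll":0},{"linear":[-0.1,-0.4,0.25],"roll":0},{"linear":[-0.1,-0.4,0.25],"roll":0},{"linear":[-0.1,-0.4,0.25],"roll":0},{"linear":[0,-0.4,0.25],"roll":0},{"linear":[0,-0.34,0.25],"roll":0},{"linear":[0,0,0],"roll":-1},{"linear":[0,0,0],"roll":-1},{"linear":[0,0,0],"roll":-0.2},{"linear":[0,0,0],"roll":0}]' 0.2 20
python3 - <<'E'
from h import *
from rig import env,optics
c=optics.calibration('wrist');im=optics.get_image('wrist')
np.save('pics/w1.npy',im);cv2.imwrite('pics/w1.png',im[:,:,::-1])
f=210/np.tan(np.radians(c['fov_y'])/2);T=np.array(c['T'])
for p in [(.4244,-.0242,.058),(.5029,-.0089,.042),(.4604,-.0782,.0805),(.4747,-.1519,.083)]:
    q=T[:3,:3].T@(np.array(p)-T[:3,3]);print(p,(q[:2]/q[2]*f+[c['cx'],c['cy']]).round(1))
np.save('pics/T1.npy',T)
E
```

```text
time_s: 1.1
position: [0.4244, -0.024, 0.1512]
tool_rot: [[-0.19, 0.982, -0.0], [0.982, 0.19, 0.0], [0.0, -0.0, -1.0]]
ft_force: [0.7, 0.1, -0.9]
grip_width: 0.0514
gripper_force: 0.0
(0.4244, -0.0242, 0.058) [277.2 209.5]
(0.5029, -0.0089, 0.042) [370.9 203.3]
(0.4604, -0.0782, 0.0805) [308.8 289.9]
(0.4747, -0.1519, 0.083) [306.6 367.2]
```

View pics/w1.png

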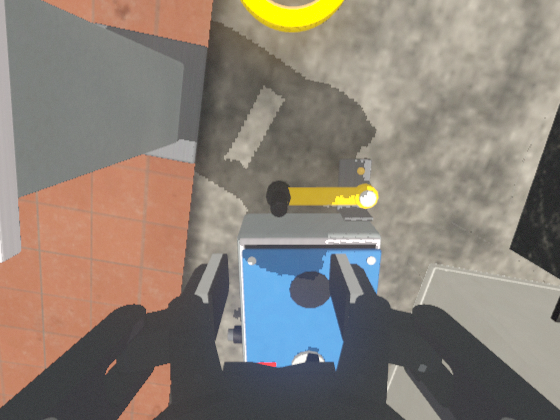

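The post top is at (279,208) and the pad at (310,290), both within 2 px of the prediction. The bar is level, so the yaw is right. I'll descend and grip the post.

```bash
python3 -m jog '[{"linear":[0,0.03,0.38]},{"linear":[0,0,0.38]},{"linear":[0,0,0.38]},{"linear":[0,0,0.38]},{"linear":[0,0,0.38]},{"linear":[0,0,0.38]},{"linear":[0,0,0.38]},{"linear":[0,0,0.38]},{"linear":[0,0,0]}]' 0.2 20
python3 -m jog '[{"linear":[0,0,0]},{"linear":[0,0,0]},{"linear":[0,0,0]},{"linear":[0,0,0]},{"linear":[0,0,0]},{"linear":[0,0,0]},{"linear":[0,0,0]},{"linear":[0,0,0]}]' -1 20
```

```text
invalid input
invalid input
```

Every row needs the roll key.

```bash
python3 -m jog '[{"linear":[0,0.03,0.38],"roll":0},{"linear":[0,0,0.38],"roll":0},{"linear":[0,0,0.38],"roll":0},{"linear":[0,0,0.38],"roll":0},{"linear":[0,0,0.38],"roll":0},{"linear":[0,0,0.38],"roll":0},{"linear":[0,0,0.38],"roll":0},{"linear":[0,0,0.38],"roll":0},{"linear":[0,0,0],"roll":0}]' 0.2 20
python3 -m jog '[{"linear":[0,0,0],"roll":0},{"linear":[0,0,0],"roll":0},{"linear":[0,0,0],"roll":0},{"linear":[0,0,0],"roll":0},{"linear":[0,0,0],"roll":0},{"linear":[0,0,0],"roll":0},{"linear":[0,0,0],"roll":0},{"linear":[0,0,0],"roll":0}]' -1 20
```

```text
time_s: 1.9
position: [0.4246, -0.0235, 0.0278]
tool_rot: [[-0.189, 0.982, -0.004], [0.982, 0.189, 0.001], [0.002, -0.004, -1.0]]
ft_force: [-1.2, 0.8, -0.7]
grip_width: 0.0514
gripper_force: 0.0
time_s: 2.57
position: [0.4242, -0.0236, 0.0305]
tool_rot: [[-0.191, 0.982, -0.002], [0.982, 0.191, 0.0], [0.0, -0.002, -1.0]]
ft_force: [-7.7, -1.0, 5.5]
grip_width: 0.013
gripper_force: 21.6
```

```bash
python3 -m jog '[{"linear":[0.174,0.008,0],"roll":1},{"linear":[0.174,0.008,0],"roll":1},{"linear":[0.174,0.008,0],"roll":1},{"linear":[0.174,0.008,0],"roll":1},{"linear":[0.174,0.008,0],"roll":1},{"linear":[0.174,0.008,0],"roll":1},{"linear":[0,0,0],"roll":0}]'
```

```text
time_s: 3.15
position: [0.4278, 0.0185, 0.0305]
tool_rot: [[0.328, 0.945, -0.001], [0.945, -0.328, 0.0], [0.0, -0.001, -1.0]]
ft_force: [-5.5, 0.3, 7.7]
grip_width: 0.0128
gripper_force: 21.7
```

```bash
python3 -m jog '[{"linear":[0.174,0.008,0],"roll":1},{"linear":[0.174,0.008,0],"roll":1},{"linear":[0.174,0.008,0],"roll":1},{"linear":[0.174,0.008,0],"roll":1},{"linear":[0.174,0.008,0],"roll":1},{"linear":[0.174,0.008,0],"roll":1},{"linear":[0.174,0.008,0],"roll":1},{"linear":[0.174,0.008,0],"roll":1},{"linear":[0,0,0],"roll":0}]'
```

```text
time_s: 3.9
position: [0.4633, 0.0605, 0.0305]
tool_rot: [[0.858, 0.513, 0.0], [0.513, -0.858, 0.001], [0.001, -0.0, -1.0]]
ft_force: [-4.0, 2.3, 7.7]
grip_width: 0.0132
gripper_force: 21.7
```

```bash
python3 -m jog '[{"linear":[0.174,0.008,0],"roll":1},{"linear":[0.174,0.008,0],"roll":1},{"linear":[0.174,0.008,0],"roll":1},{"linear":[0.174,0.008,0],"roll":1},{"linear":[0,0,0],"roll":0},{"linear":[0,0,0],"roll":0},{"linear":[0,0,0],"roll":0},{"linear":[0,0,0],"roll":0}]'
```

```text
time_s: 4.57
position: [0.4884, 0.0697, 0.0305]
tool_rot: [[0.981, 0.194, -0.0], [0.194, -0.981, 0.0], [-0.0, -0.0, -1.0]]
ft_force: [-4.4, 0.6, 5.5]
grip_width: 0.0129
gripper_force: 21.5
```

The TCP ended where the leg's end position should be: (0.488, 0.070) measured, (0.4876, 0.0696) predicted. I'll release, lift, and move over the fastener.

```bash
python3 -m jog '[{"linear":[0,0,0],"roll":0},{"linear":[0,0,0],"roll":0},{"linear":[0,0,0],"roll":0},{"linear":[0,0,0],"roll":0},{"linear":[0,0,0],"roll":0},{"linear":[0,0,-0.5],"roll":0},{"linear":[0,0,-0.7],"roll":0},{"linear":[0,0,-0.7],"roll":0},{"linear":[0,0,-0.7],"roll":0},{"linear":[0,0,-0.7],"roll":0},{"linear":[0,0,-0.7],"roll":0},{"linear":[0,0,0],"roll":0}]' 0.0 20
python3 -m jog '[{"linear":[-0.15,0.6,0],"roll":0},{"linear":[-0.15,0.6,0],"roll":0},{"linear":[-0.15,0.6,0],"roll":0},{"linear":[-0.15,0.6,0],"roll":0},{"linear":[-0.15,0.6,0],"roll":0},{"linear":[-0.15,0.6,0],"roll":0},{"linear":[-0.15,0.6,0],"roll":0},{"linear":[-0.15,0.6,0],"roll":0},{"linear":[-0.2,0.57,0],"roll":0},{"linear":[0,0,0],"roll":-1},{"linear":[0,0,0],"roll":-1},{"linear":[0,0,0],"roll":-1}]'
python3 -m jog '[{"linear":[0,0,0],"roll":-1},{"linear":[0,0,0],"roll":-1},{"linear":[0,0,0],"roll":-1},{"linear":[0,0,0],"roll":-1},{"linear":[0,0,0],"roll":-1},{"linear":[0,0,0],"roll":-1},{"linear":[0,0,0],"roll":-1},{"linear":[0,0,0],"roll":-1},{"linear":[0,0,0],"roll":-1},{"linear":[0,0,0],"roll":-1},{"linear":[0,0,0],"roll":-1},{"linear":[0,0,0],"roll":0}]'
python3 - <<'E'
from h import *
from rig import env,optics
c=optics.calibration('wrist');im=optics.get_image('wrist')
np.save('pics/w2.npy',im)
s=optics.get_image('scene');np.save('pics/s2.npy',s)
sc=cv2.resize(s[190:310,230:370],None,fx=3,fy=3,interpolation=cv2.INTER_CUBIC)
wc=cv2.resize(im[60:420,160:400],None,fx=1.5,fy=1.5)
h=max(sc.shape[0],wc.shape[0]);o=np.zeros((h,sc.shape[1]+wc.shape[1],3),np.uint8);o[:sc.shape[0],:sc.shape[1]]=sc;o[:wc.shape[0],sc.shape[1]:]=wc
print(o.shape,sc.shape);cv2.imwrite('pics/c2.png',o[:,:,::-1])
f=210/np.tan(np.radians(c['fov_y'])/2);T=np.array(c['T'])
for p in [(.4747,-.1519,.103),(.4604,-.0782,.0805)]:
    q=T[:3,:3].T@(np.array(p)-T[:3,3]);print(p,(q[:2]/q[2]*f+[c['cx'],c['cy']]).round(1))
E
```

```text
time_s: 5.57
position: [0.4909, 0.0696, 0.1947]
tool_rot: [[0.981, 0.191, 0.009], [0.191, -0.982, -0.001], [0.009, 0.003, -1.0]]
ft_force: [0.8, -0.2, 1.0]
grip_width: 0.0427
gripper_force: 0.0
time_s: 6.57
position: [0.4746, -0.1523, 0.189]
tool_rot: [[0.897, 0.442, -0.001], [0.442, -0.897, 0.001], [-0.001, -0.001, -1.0]]
ft_force: [-1.2, 0.3, -0.7]
grip_width: 0.0425
gripper_force: 0.0
time_s: 7.57
position: [0.4748, -0.1517, 0.1891]
tool_rot: [[0.153, 0.988, -0.001], [0.988, -0.153, 0.0], [0.0, -0.001, -1.0]]
ft_force: [-0.4, 0.3, -0.5]
grip_width: 0.0429
gripper_force: 0.0
(540, 780, 3) (360, 420, 3)
(0.4747, -0.1519, 0.103) [277.3 212.9]
(0.4604, -0.0782, 0.0805) [244.7 118.1]
```

View pics/c2.png

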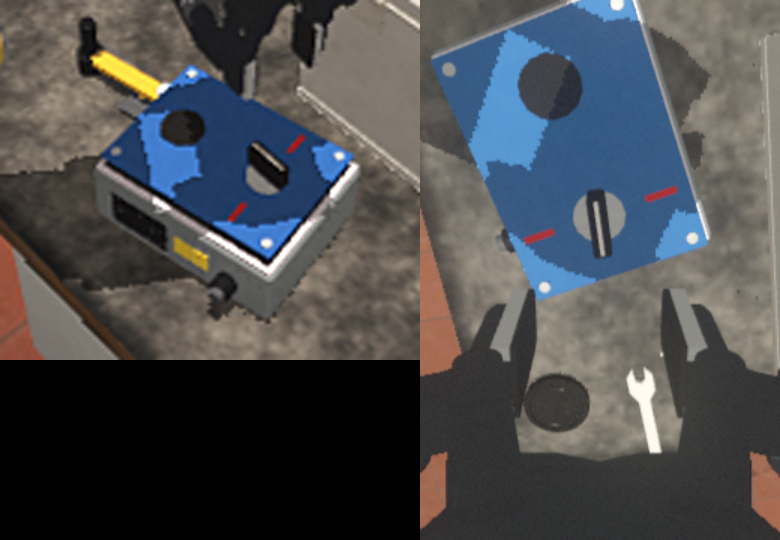

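The leg is fully out. In the wrist crop the wing is centred on about pixel (280,211), against (277,213) predicted. Next I'll measure the line's direction.

Run:
```python
from h import *
from rig import optics
c=optics.calibration('wrist');im=np.load('pics/w2.npy');m=masks(im)
for k,b,z,t in [('whiteline',(272,190,288,232),.103,None),('red',(225,180,340,225),.079,None)]:
    if k=='red': mm=m['red']
    else: mm=(im.min(2)>140)
    for a,ce,l in blobs(mm,b,8):
        P=np.array([ray(c,p,z)[:2] for p in np.argwhere(l)[:,::-1]]);d=np.linalg.svd(P-P.mean(0))[2][0]
        print(k,a,ce.round(1),ray(c,ce,z).round(4),'len',np.ptp((P-P.mean(0))@d).round(4),'ang',np.degrees(np.arctan2(d[1],d[0])).round(1)%180)
g=blobs((im.max(2)<60),(268,180,292,235),20)
for a,ce,l in g:
    print('wing',a,ce.round(1),cv2.minAreaRect(np.argwhere(l)[:,::-1].astype(np.float32)))
# reds loosely
h=cv2.cvtColor(im,cv2.COLOR_RGB2HSV).astype(int);r=((h[:,:,0]<10)|(h[:,:,0]>170))&(h[:,:,1]>120)&(h[:,:,2]>70)
for a,ce,l in blobs(r,(225,180,340,225),15):print('red',a,ce.round(1),ray(c,ce,.079).round(4))
```

```text
whiteline 45 [286.3 198.4] [ 0.4835 -0.1414  0.103 ] len 0.0179 ang 84.9
whiteline 83 [278.8 211.9] [ 0.4761 -0.1514  0.103 ] len 0.0285 ang 88.4
whiteline 8 [272.1 215.4] [ 0.4704 -0.1534  0.103 ] len 0.005 ang 84.5
red 80 [320.3 189. ] [ 0.5126 -0.1449  0.079 ] len 0.0175 ang 9.5
red 72 [239.3 217.1] [ 0.4401 -0.1588  0.079 ] len 0.0171 ang 11.400000000000006
wing 328 [279.1 206.8] ((279.10699462890625, 208.55239868164062), (44.076595306396484, 11.696489334106445), 82.40535736083984)
red 92 [320.1 189.1] [ 0.5124 -0.145   0.079 ]
red 84 [238.9 217.2] [ 0.4398 -0.1588  0.079 ]
```

Wing centre is (0.476, -0.1515) at 88.4°, so the joint is at about 0.22 rad. I need -7.2° of roll to grip across it, then a 77.5° turn clockwise.

```bash
python3 -m jog '[{"linear":[0,0.03,0],"roll":-0.72},{"linear":[0,0,0],"roll":-0.72},{"linear":[0,0,0.4],"roll":0},{"linear":[0,0,0.4],"roll":0},{"linear":[0,0,0.4],"roll":0},{"linear":[0,0,0.4],"roll":0},{"linear":[0,0,0.4],"roll":0},{"linear":[0,0,0.3],"roll":0},{"linear":[0,0,0.25],"roll":0},{"linear":[0,0,0],"roll":0}]' 0.0 30
python3 -m jog '[{"linear":[0,0,0],"roll":0},{"linear":[0,0,0],"roll":0},{"linear":[0,0,0],"roll":0},{"linear":[0,0,0],"roll":0},{"linear":[0,0,0],"roll":0},{"linear":[0,0,0],"roll":0},{"linear":[0,0,0],"roll":0}]' -1 30
```

```text
time_s: 8.5
position: [0.4753, -0.1516, 0.0859]
tool_rot: [[0.034, 0.999, -0.003], [0.999, -0.034, 0.002], [0.002, -0.003, -1.0]]
ft_force: [-0.3, 0.3, 0.5]
grip_width: 0.0425
gripper_force: 0.0
time_s: 9.08
position: [0.4752, -0.1521, 0.0883]
tool_rot: [[0.032, 0.999, -0.002], [1.0, -0.032, -0.0], [-0.0, -0.002, -1.0]]
ft_force: [-5.7, -0.9, 3.8]
grip_width: 0.0093
gripper_force: 35.9
```

```bash
python3 -m jog '[{"linear":[0,0,0],"roll":1},{"linear":[0,0,0],"roll":1},{"linear":[0,0,0],"roll":1},{"linear":[0,0,0],"roll":1},{"linear":[0,0,0],"roll":1},{"linear":[0,0,0],"roll":1},{"linear":[0,0,0],"roll":1},{"linear":[0,0,0],"roll":1},{"linear":[0,0,0],"roll":1},{"linear":[0,0,0],"roll":1},{"linear":[0,0,0],"roll":1},{"linear":[0,0,0],"roll":1}]'
python3 -m jog '[{"linear":[0,0,0],"roll":1},{"linear":[0,0,0],"roll":1},{"linear":[0,0,0],"roll":1},{"linear":[0,0,0],"roll":0.5},{"linear":[0,0,0],"roll":0},{"linear":[0,0,0],"roll":0},{"linear":[0,0,0],"roll":0},{"linear":[0,0,0],"roll":0}]'
```

```text
time_s: 10.08
position: [0.4752, -0.1522, 0.0883]
tool_rot: [[0.883, 0.469, -0.002], [0.469, -0.883, -0.001], [-0.002, -0.0, -1.0]]
ft_force: [-6.0, -1.1, 3.1]
grip_width: 0.0091
gripper_force: 35.9
time_s: 10.75
position: [0.4752, -0.1522, 0.0883]
tool_rot: [[0.983, 0.185, -0.002], [0.185, -0.983, -0.001], [-0.002, 0.0, -1.0]]
ft_force: [-6.5, -1.7, 2.9]
grip_width: 0.0096
gripper_force: 35.9
```

Released next, then a check look while moving to the pad with shut fingers.

```bash
python3 -m jog '[{"linear":[0,0,0],"roll":0},{"linear":[0,0,0],"roll":0},{"linear":[0,0,0],"roll":0},{"linear":[0,0,0],"roll":0},{"linear":[0,0,0],"roll":0},{"linear":[0,0,-0.4],"roll":0},{"linear":[0,0,-0.6],"roll":0},{"linear":[0,0,-0.6],"roll":0},{"linear":[0,0,-0.6],"roll":0},{"linear":[0,0,0],"roll":0}]' 0.0 30
python3 -m jog '[{"linear":[0,-0.4,0],"roll":0},{"linear":[0,-0.4,0],"roll":0},{"linear":[0,-0.4,0],"roll":0},{"linear":[0,-0.4,0],"roll":0},{"linear":[0,-0.25,0],"roll":0},{"linear":[0,0,0],"roll":0},{"linear":[0,0,0],"roll":0},{"linear":[0,0,0],"roll":0},{"linear":[0,0,0],"roll":0}]' -1 30
python3 - <<'E'
from h import *
from rig import env,optics
c=optics.calibration('wrist');im=optics.get_image('wrist')
np.save('pics/w3.npy',im)
s=optics.get_image('scene')
sc=cv2.resize(s[190:310,230:370],None,fx=3,fy=3,interpolation=cv2.INTER_CUBIC)
o=np.zeros((420,800,3),np.uint8);o[:360,:420]=sc;o[:,420:]=im[:,90:470]
cv2.imwrite('pics/c3.png',o[:,:,::-1])
f=210/np.tan(np.radians(c['fov_y'])/2);T=np.array(c['T'])
for p in [(.4747,-.1519,.103),(.4604,-.0782,.0805)]:
    q=T[:3,:3].T@(np.array(p)-T[:3,3]);print(p,(q[:2]/q[2]*f+[c['cx'],c['cy']]).round(1))
E
```

```text
time_s: 11.58
position: [0.4778, -0.1528, 0.1799]
tool_rot: [[0.983, 0.186, 0.007], [0.186, -0.983, -0.004], [0.006, 0.005, -1.0]]
ft_force: [0.0, -0.8, 1.0]
grip_width: 0.0427
gripper_force: 0.0
time_s: 12.33
position: [0.4626, -0.0799, 0.1755]
tool_rot: [[0.983, 0.185, -0.0], [0.185, -0.983, -0.0], [-0.0, 0.0, -1.0]]
ft_force: [-0.1, -0.4, 0.4]
grip_width: 0.0
gripper_force: 0.0
(0.4747, -0.1519, 0.103) [377.3 221.2]
(0.4604, -0.0782, 0.0805) [276.4 211.9]
```

View pics/c3.png

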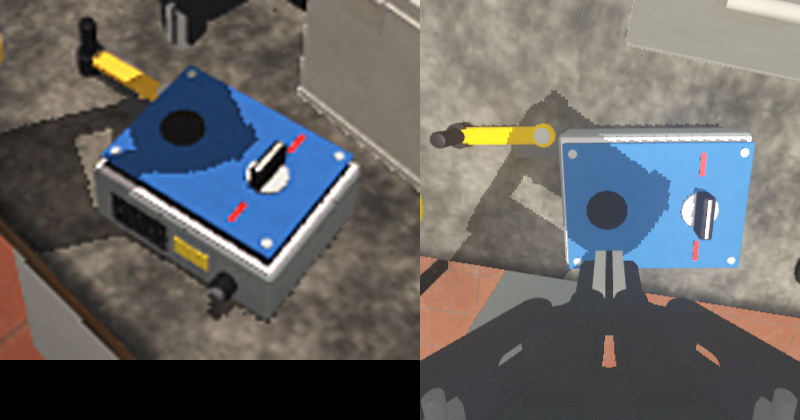

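The wing is in line with the red marks, the leg is out, and the pad is at (276,210), under the TCP. I'll descend and press.

```bash
python3 -m jog '[{"linear":[0,0,0.4],"roll":0},{"linear":[0,0,0.4],"roll":0},{"linear":[0,0,0.4],"roll":0},{"linear":[0,0,0.4],"roll":0},{"linear":[0,0,0.3],"roll":0},{"linear":[0,0,0.2],"roll":0},{"linear":[0,0,0.15],"roll":0},{"linear":[0,0,0],"roll":0},{"linear":[0,0,0],"roll":0},{"linear":[0,0,0],"roll":0}]'
python3 -m jog '[{"linear":[0,0,0.05],"roll":0},{"linear":[0,0,0.05],"roll":0},{"linear":[0,0,0.05],"roll":0},{"linear":[0,0,0.05],"roll":0},{"linear":[0,0,0.05],"roll":0},{"linear":[0,0,0],"roll":0},{"linear":[0,0,0],"roll":0},{"linear":[0,0,0],"roll":0}]'
```

```text
time_s: 13.27
position: [0.4628, -0.0795, 0.0863]
tool_rot: [[0.983, 0.186, 0.001], [0.186, -0.983, -0.0], [0.001, 0.001, -1.0]]
ft_force: [-0.1, 0.2, 0.4]
grip_width: -0.0004
gripper_force: 0.0
time_s: 13.93
position: [0.4625, -0.0793, 0.076]
tool_rot: [[0.983, 0.186, 0.001], [0.186, -0.983, -0.0], [0.0, 0.0, -1.0]]
ft_force: [-0.4, 0.4, 5.5]
grip_width: -0.0002
gripper_force: 2.9
```

```bash
python3 -m jog '[{"linear":[0,0,0.04],"roll":0},{"linear":[0,0,0.04],"roll":0},{"linear":[0,0,0.03],"roll":0},{"linear":[0,0,0],"roll":0},{"linear":[0,0,0],"roll":0},{"linear":[0,0,0],"roll":0},{"linear":[0,0,0],"roll":0}]'
```

```text
time_s: 14.52
position: [0.4626, -0.0794, 0.0724]
tool_rot: [[0.983, 0.186, 0.001], [0.186, -0.983, -0.001], [0.001, 0.001, -1.0]]
ft_force: [-3.9, 2.0, 15.6]
grip_width: -0.0001
gripper_force: 8.2
```

```bash
python3 -m jog '[{"linear":[0,0,0.02],"roll":0},{"linear":[0,0,0],"roll":0},{"linear":[0,0,0],"roll":0},{"linear":[0,0,0],"roll":0},{"linear":[0,0,0],"roll":0},{"linear":[0,0,0],"roll":0}]'
python3 - <<'E'
from h import *
from rig import optics
s=optics.get_image('scene')
cv2.imwrite('pics/s4.png',cv2.resize(s[180:320,225:375,::-1],None,fx=4,fy=4,interpolation=cv2.INTER_CUBIC))
E
```

```text
time_s: 15.02
position: [0.4626, -0.0794, 0.0723]
tool_rot: [[0.983, 0.186, 0.002], [0.186, -0.983, -0.001], [0.002, 0.001, -1.0]]
ft_force: [-6.2, 1.9, 24.6]
grip_width: 0.0002
gripper_force: 12.7
```

View pics/s4.png

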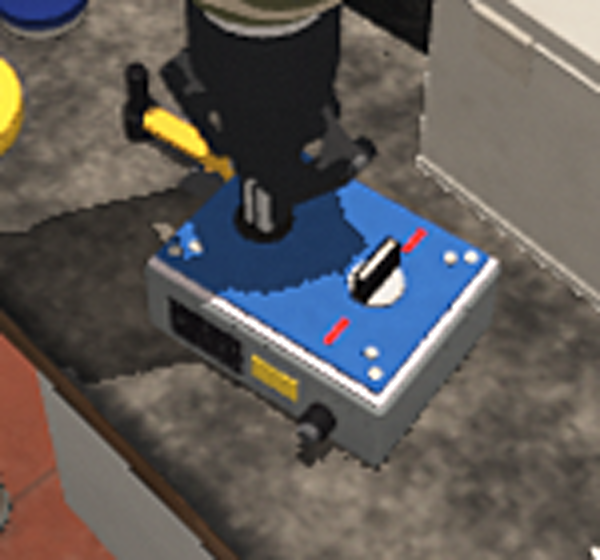

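The panel is flush on its frame with the fingers on the pad at (265,225) in this crop. It stopped at 72.3 mm with 25 N, the wing is on the marks and the leg is out, so I'm handing in.

```bash
python3 -c "from rig import env; print(env.close_job())"
```

```text
the job is handed in; nothing more can be done
None
```

I handed the job in at about 15 s: the leg is fully out, the fastener's wing is in line with the red marks, and the panel is held down flush with about 25 N; no verdict came back.

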